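Change over the seed cassettes in the bench rack

ROBOT

A 7-joint arm with a two-finger parallel gripper is mounted at the origin on the work surface. World frame = base frame: x ahead of the robot, y to its left, z up, the work surface at z = 0. Lengths are in m, angles in rad, forces in N, time in s.
With the tool pointing down it reaches from about 0.425 to 0.925 m from the base axis. Payload 6.8 kg.
Tool frame: the origin (TCP) lies midway between the tips of the shut fingers; the grasp point (between the pads) lies 19 mm behind it; z points along the fingers, y is the line along which they close (so a half turn about z gives the same grasp; the last joint's range is limited). The gripper opens to 85 mm and grips with 20 to 120 N. Pads are 22 mm wide; open, the fingers measure 114 mm over their backs; the gripper's body (76 mm by 85 mm) begins 54 mm behind the grasp point. The pads swing forward as they close: fully open they stand 13 mm farther back than shut.
Start: joints at [1.2, 0.477, 0.022, 1.555, -0.011, 1.109, -0.083], TCP at [0.175, -0.652, 0.231] pointing down, gripper open.
Joint ranges: [-2.96, 2.96], [-0.34, 2.1], [-1.41, 1.46], [0.24, 2.44], [-1.37, 4.51], [0.17, 1.92], [-2.96, 2.96]. Speed limits (rad/s): [2.39, 2.39, 3.14, 3.14, 3.14, 3.14, 3.14].

INTERFACE

Orientations are given as a unit quaternion [w, x, y, z].
In Python, from cell import env, kinematics, monitor, cams, spot_in, mark_of gives the robot as it stands. Calls block until the motion is done:
- env.reach(position, orientation): joint-space move of the TCP to a pose.
- env.movel(position, velocity=0.15, rot=None, stop_force=None): straight line of the TCP; rot=None keeps the orientation; velocity is the mean speed in m/s. With stop_force (N) it stops when the force on the tool has changed by that much, and returns True; else False.
- env.goto_joints(angles): joint-space move.
- env.grip(opening, f_grip=None): finger opening in m; f_grip is the grip in N (None keeps the last); returns when the fingers have stopped.
- env.dwell(seconds).
- kinematics.inverse_kinematics(position, orientation): joint angles nearest the present ones, or None.
- monitor.get_state(): the state.
- cams.camera(name): name is "scene" or "top" or "wrist"; returns (picture, depth): 400x640x3 uint8, blue, green, red; 400x640 float32, m along the optical axis (not along the pixel's ray), 0 where there is no reading.
- cams.calibration(name): a dict with "fx", "fy", "cx", "cy" (pixels), "rvec" (rotation vector, rad) and "tvec" (3), from world to camera coordinates, as OpenCV has them. Camera axes: x right, y down, z forward; pixel columns grow to the right and rows downward; lengths in m; the calibration is good to about 2 mm. A picture is of the moment at which its call begins: read the wrist's pose just before it. calibration takes no time and is no camera call; for the wrist camera it gives the pose at the moment of the call.
A pose or a line that the arm cannot do raises env.PlanningError and nothing moves.
- env.job_done(): hands the job in; it is judged then, once.
Trained networks look in the newest picture that a camera, given by its name, has taken for a name from the list of things; names that differ only in an ending like _2 or _b are one class to them, and where a whole thing is asked for, a point or a joint stands for the part that bears it (a point fixed in the world has none). Each returns a list of dicts, best first, with "score" (0 to 1); they miss things now and then, are a little off and sometimes report something else, mostly with a low value. They report only what shows in the picture. A call takes as long as a camera call.
- spot_in(query, camera): "at" ([x, y, z] in m, in the coordinates of the camera as it stood for that picture, good to about 4 mm: the middle of the surface that is visible of it).
- mark_of(query, camera): "at" ([x, y, z] in m, in the coordinates of the camera as it stood for that picture, good to about 4 mm: a listed point, or the origin of a listed thing).
The state is a dict: "time": time; "qpos": joint angles; "joint_velocities": joint speeds; "joint_torque": joint torques, N m; "tcp_pos": TCP position; "orientation": TCP orientation; "force": force on the tool from outside, world axes, zero at the start; "torque": the same for the moment, N m; "opening": finger opening in m; "gripper_force": force on a finger pad.
Only numpy, scipy, OpenCV 4.12 (cv2) and the standard library are available. Lean on these libraries where they do the work, as an engineer would, in place of code of your own. Each camera call takes 0.05 s, during which the arm holds its last target. There are 200 camera calls.

TASK

Swap the seed cassettes in the low steel rack: swing its wire bail up and back out of the way, draw out every used-up cassette (orange grip) and stand it flat in the blue wash tub, and slide every full one (green grip) that is not in the rack yet fully home under the roof, one to a lane; full ones already in the rack stay there. Then swing the bail all the way down again in front of the cassettes, without disturbing the other things on the bench.

Things in the scene. Friction and masses are not known exactly. Their poses are not given: they have to be found in the camera images.
- rack: Fixed galvanised steel rack, 251 wide, three open-fronted lanes under one roof, no floor (cassettes slide on the bench top). Origin on the bench, where the middle cassette's origin lies when home; +x points into the rack (the way in), +y to the left. A cassette is home when its +x end touches the back stop (face at x = +65): its origin is then at its lane's point. Place and yaw vary.
- lane0 (a point): Right-hand lane of the rack: point on the bench, at rack x = 0, y = -81, where a cassette's origin lies when home; axes as the rack's. Each lane is 73 wide between 8 thick walls, which run from rounded noses at x = -34 back to the stop.
- lane1 (a point): The same for the middle lane (rack x = 0, y = 0). Roof of the rack: from x = -12 to +71, underside 44 and top 50 above the bench; the grip ribs of homed cassettes stand in front of it.
- lane2 (a point): The same for the left-hand lane (rack x = 0, y = +81).
- bail (a joint): angle of the wire bail (rad): 0 = right down (shut, bar across the front of the lanes), grows as it swings up and back over the roof, stops at 2.6 (fully open, clear of the lanes). Needs about 2 N at the bar, stays where it is left. It cannot shut if a cassette sticks out more than about 12 mm.
- bail_grip (a point): middle of the red grip sleeve of the bail: 16 diameter, 50 long, along rack y, sticking out sideways beyond the left (+y) end of the rack, at rack y = +166; 22 above the bench when shut (at rack x = -85). The grip may turn between the fingers. Radius about the hinge 83.
- bail_hinge (a point): point on the bail's hinge axis (parallel to rack y), level with the grip sleeve along y; at rack x = -5, 45 above the bench.
- full1: Flat lidded black seed cassette with a green grip (full), 130 long (x) x 66 x 38 high, 0.13-0.25 kg. Grip rib: upright plate on the lid, 30 long (x), 12 thick (y), centred at own x = -46, y = 0, from 38 to 66 above the underside. Origin: centre of underside, z up; the +x end enters the rack first. Starts left of the rack. Reads None if absent.
- full2: Flat lidded black seed cassette with a green grip (full), 130 long (x) x 66 x 38 high, 0.13-0.25 kg. Grip rib: upright plate on the lid, 30 long (x), 12 thick (y), centred at own x = -46, y = 0, from 38 to 66 above the underside. Origin: centre of underside, z up; the +x end enters the rack first. Starts left of the rack. Reads None if absent.
- full3: Flat lidded black seed cassette with a green grip (full), 130 long (x) x 66 x 38 high, 0.13-0.25 kg. Grip rib: upright plate on the lid, 30 long (x), 12 thick (y), centred at own x = -46, y = 0, from 38 to 66 above the underside. Origin: centre of underside, z up; the +x end enters the rack first. Starts in a lane and stays there. Reads None if absent.
- empty1: Flat lidded black seed cassette with an orange grip (used up), 130 long (x) x 66 x 38 high, 0.13-0.25 kg. Grip rib: upright plate on the lid, 30 long (x), 12 thick (y), centred at own x = -46, y = 0, from 38 to 66 above the underside. Origin: centre of underside, z up; the +x end enters the rack first. Starts in one of the lanes. Reads None if absent.
- empty2: Flat lidded black seed cassette with an orange grip (used up), 130 long (x) x 66 x 38 high, 0.13-0.25 kg. Grip rib: upright plate on the lid, 30 long (x), 12 thick (y), centred at own x = -46, y = 0, from 38 to 66 above the underside. Origin: centre of underside, z up; the +x end enters the rack first. Starts in one of the lanes. Reads None if absent.
- tub_in (a point): centre of the inner floor of the shallow blue wash tub fixed to the bench right of the rack; inside 152 (x) x 192 (y), rim 30 above the inner floor, walls 4. Two cassettes lie side by side with their length along the tub's x, 90 apart in y.
- pot: terracotta pot, 110 across, 100 high, far left; leave alone. Origin: centre of the underside.
- sprayer: empty clear spray bottle, 72 across, 190 high, behind the rack on the right; leave alone. Origin: centre of the underside.
- trowel: green plastic trowel, about 310 long, 30 high, lying on the right near the robot; leave alone. Origin: middle of its underside.
- rake: aluminium hand rake, about 260 long, 24 high, lying beyond the tub; leave alone. Origin: middle of its underside.
- twine: wooden twine spool, 56 across, 58 high, right of the rack; leave alone. Origin: centre of the underside.
- dibber: wooden dibber, 24 thick, 170 long, lying crosswise behind the rack; leave alone. Origin: middle of its underside.

How it is judged:
On the way, in this order (a step that is already met when the one before it is completed fails the run):
1. the bail is swung up and back, clear of the lanes (value of joint bail above 1.8 rad), for 0.2 s.
2. every used-up cassette lies flat in the tub and every full one is home in a lane (x of empty1 in the frame of tub_in between -0.05 and 0.05 m and y of empty1 in the frame of tub_in between -0.075 and 0.075 m and z of each of empty1, empty2 in the frame of tub_in below 0.008 m and angle between each of empty1, empty2's own z axis and vertical below 0.1 rad and linear speed of each of empty1, empty2, full1, full2, full3 below 0.02 m/s and x of empty2 in the frame of tub_in between -0.05 and 0.05 m and y of empty2 in the frame of tub_in between -0.075 and 0.075 m and x of full1 in the frame of rack between -0.008 and 0.006 m and z of each of full1, full2, full3 in the frame of rack below 0.006 m and angle between each of full1, full2, full3's own z axis and vertical below 0.08 rad and (y of full1 in the frame of rack between -0.089 and -0.073 m or y of full1 in the frame of rack between -0.008 and 0.008 m or y of full1 in the frame of rack between 0.073 and 0.089 m) and x of full2 in the frame of rack between -0.008 and 0.006 m and (y of full2 in the frame of rack between -0.089 and -0.073 m or y of full2 in the frame of rack between -0.008 and 0.008 m or y of full2 in the frame of rack between 0.073 and 0.089 m) and x of full3 in the frame of rack between -0.008 and 0.006 m and (y of full3 in the frame of rack between -0.089 and -0.073 m or y of full3 in the frame of rack between -0.008 and 0.008 m or y of full3 in the frame of rack between 0.073 and 0.089 m)), for 0.2 s.
At the end, for the whole second after the job is handed in: Every orange-grip cassette present lies flat on the tub's floor, upright and at rest; every green-grip cassette present is in a lane, flat, within 8 mm of fully home; the bail is down to within 0.1 rad (all of step 2 and value of joint bail below 0.1 rad); the robot touches nothing.
It fails at once if another loose thing on the bench is shifted more than 40 mm (distance of any of pot, sprayer, trowel, rake, twine, dibber from where it was at the start of the episode above 0.04 m).
Of empty1, empty2 only 1 to 2 are there at a start; the rules pass over those that are not, and their reading is None.
Of full1, full2 only 1 to 2 are there at a start; the rules pass over those that are not, and their reading is None.
At some moment in a run one of full1, full2, empty1, empty2 may be knocked a few centimetres aside while the robot is not near it.
Once in a run the grip may slacken for a moment while it holds something.
It also fails if it takes over 210 s, if anything falls off the work surface, if the arm or the gripper's body presses on something with over 40 N, if the wrist force passes 120 N, or if a joint passes its speed limit or range.

## Working session

There is one attempt and no reset: what is moved stays moved. The work goes in short steps, each a Python script; the robot and the scene stay as the last script left them, time stands still between calls to the robot, and variables do not carry over. Pictures are saved under pics/ and viewed, at most 14 in all, crops included, and the job is handed in when it is done.

```bash
ls; mkdir -p pics; cat > h.py <<'E'
import numpy as np, cv2
from scipy.spatial.transform import Rotation as R
from cell import env, kinematics, monitor, cams, spot_in, mark_of
def cal(n):
    c=cams.calibration(n); Rm=cv2.Rodrigues(np.array(c["rvec"],float))[0]; return c,Rm,np.array(c["tvec"],float).ravel()
def w(p,C): return C[1].T@(np.array(p)-C[2])
def snap(n,f=None):
    C=cal(n); im,d=cams.camera(n)
    if f: cv2.imwrite("pics/"+f,im)
    return im,d,C
def cloud(d,C):
    v,u=np.mgrid[:d.shape[0],:d.shape[1]]; c=C[0]
    P=np.stack([(u-c["cx"])/c["fx"]*d,(v-c["cy"])/c["fy"]*d,d],-1)
    return (P-C[2])@C[1]
def q(yaw):  # tool down; tool x along yaw, closing line (tool y) perpendicular
    r=R.from_euler('z',yaw)*R.from_euler('x',np.pi); x=r.as_quat(); return [x[3],x[0],x[1],x[2]]
E
python3 - <<'E'
from h import *
for n in("scene","top"):
    im,d,C=snap(n,n+"0.png")
    for k in("lane0","lane1","lane2","rack","bail_grip","bail_hinge","tub_in","full1","empty1","pot","sprayer","trowel","rake","twine","dibber"):
        print(n,k,[(w(r["at"],C).round(3).tolist(),round(r["score"],2)) for r in mark_of(k,n)][:4])
s=monitor.get_state();print(s)
E
```

```text
cell.py
pics
scene lane0 [([0.601, -0.076, -0.001], 0.71), ([0.747, -0.019, 0.0], 0.69), ([0.584, 0.087, -0.004], 0.33)]
scene lane1 [([0.601, -0.076, -0.001], 0.71), ([0.747, -0.019, 0.0], 0.69), ([0.584, 0.087, -0.004], 0.33)]
scene lane2 [([0.601, -0.076, -0.001], 0.71), ([0.747, -0.019, 0.0], 0.69), ([0.584, 0.087, -0.004], 0.33)]
scene rack [([0.595, 0.004, 0.006], 0.83), ([0.274, -0.309, 0.002], 0.17)]
scene bail_grip [([0.495, 0.16, 0.024], 0.8)]
scene bail_hinge [([0.511, -0.323, 0.003], 0.29)]
scene tub_in [([0.509, -0.325, 0.003], 0.97)]
scene full1 [([0.597, -0.08, -0.0], 0.79), ([0.388, 0.261, 0.002], 0.58)]
scene empty1 [([0.583, 0.086, -0.005], 0.95), ([0.592, 0.003, -0.0], 0.8), ([0.746, -0.018, -0.0], 0.26)]
scene pot [([0.319, 0.423, 0.0], 0.57)]
scene sprayer [([0.775, -0.162, 0.002], 0.8)]
scene trowel [([0.271, -0.309, -0.0], 0.67)]
scene rake [([0.725, -0.368, 0.003], 0.74)]
scene twine [([0.676, -0.225, -0.001], 0.8)]
scene dibber [([0.746, -0.018, -0.003], 0.68)]
top lane0 [([0.586, 0.083, -0.003], 0.97), ([0.593, 0.003, -0.003], 0.9), ([0.602, -0.076, -0.002],
[... 982 characters left out ...]
98 ,  0.02241307,  1.55541206, -0.0114907 ,
        1.10928531, -0.08312223]), 'joint_velocities': array([ 2.76999097e-04, -1.90556415e-05,  2.20329675e-04, -2.40738613e-04,
       -3.28919411e-04,  7.32725496e-05,  1.71177052e-03]), 'joint_torque': array([ 5.28172041e-05, -5.96321297e+01,  1.60652228e+00, -2.81542325e+01,
        1.24668839e-02,  1.70099996e-03, -2.75812977e-05]), 'tcp_pos': array([ 0.17533401, -0.65184589,  0.23129649]), 'orientation': array([7.08625615e-06, 9.91384857e-01, 1.30981162e-01, 9.60418774e-07]), 'force': array([-0.20327815,  0.22655518,  0.59186708]), 'torque': array([-0.03729684,  0.01821293, -0.01456436]), 'gripper_force': 0.0, 'opening': 0.08550556976542631}
```

View pics/scene0.png

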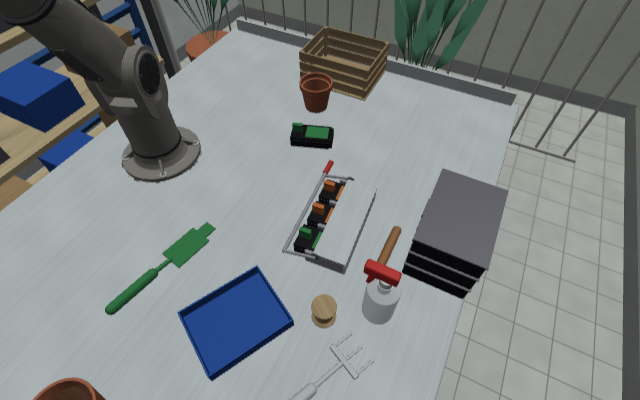

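View pics/top0.png

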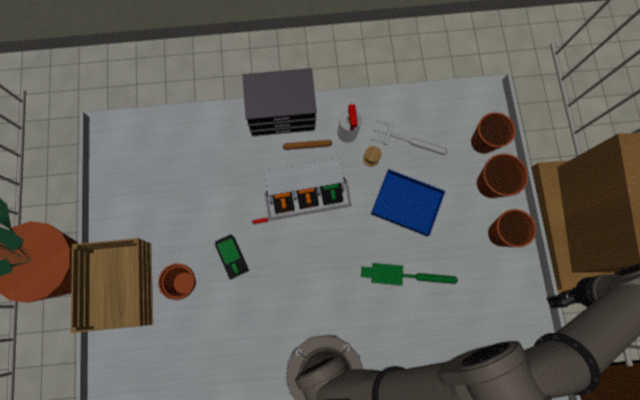

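The rack holds orange grips in lane2 and lane1 and a green one in lane0. One full cassette stands at about (0.387, 0.263), top-view pixel (232,257). The tub is turned in the view (408,203), and the red sleeve is at (260,220). Next I'll refine these with the wrist camera.

```bash
cat >> h.py <<'E'
def rect(P,m):  # min-area rect of world xy points -> centre, size, yaw of long side
    pts=P[m][:,:2].astype(np.float32)*1000
    (c,s,a)=cv2.minAreaRect(pts); a=np.deg2rad(a)
    if s[0]<s[1]: s=s[::-1]; a+=np.pi/2
    return np.round(np.array(c)/1000,4),np.round(s,1),round((a+np.pi/2)%np.pi-np.pi/2,4),int(m.sum())
E
python3 - <<'E'
from h import *
views=[((0.48,0.0,0.40),0.1),((0.46,0.05,0.40),0.1),((0.42,0.22,0.36),0.1),((0.45,0.2,0.36),0.1),((0.50,-0.31,0.42),0.1),((0.48,-0.28,0.42),0.1)]
from cell import env
for i,(p,y) in enumerate(views):
    try: env.reach(p,q(y))
    except env.PlanningError as e: print(i,e); continue
    im,d,C=snap("wrist",f"w{i}.png"); P=cloud(d,C); np.savez(f"w{i}.npz",im=im,P=P)
    print(i,monitor.get_state()["time"],'cam',w([0,0,0],C).round(3),'ax',C[1][2].round(2),d[200,320])
    for k in (("lane0","bail_grip","bail_hinge","rack","empty1","full1") if i<4 else ("tub_in",)):
        print("  ",k,[(w(r["at"],C).round(4).tolist(),round(r["score"],2)) for r in mark_of(k,"wrist")][:4])
E
```

```text
0 4.2667 cam [0.556 0.006 0.542] ax [-0.3  -0.03 -0.95] 0.56858313
   lane0 []
   bail_grip [([0.5002, 0.162, 0.0246], 0.93)]
   bail_hinge [([0.3194, 0.4232, 0.0025], 0.64)]
   rack [([0.5922, 0.0031, 0.0026], 0.7)]
   empty1 [([0.5869, 0.083, -0.0007], 0.88), ([0.5908, 0.0017, -0.0038], 0.85)]
   full1 [([0.5987, -0.0771, -0.0019], 0.96), ([0.3885, 0.257, 0.0034], 0.84)]
1 4.95 cam [0.535 0.059 0.543] ax [-0.29 -0.03 -0.96] 0.56914127
   lane0 []
   bail_grip [([0.4972, 0.1608, 0.0285], 0.62)]
   bail_hinge []
   rack [([0.5931, 0.0043, 0.0036], 0.69)]
   empty1 [([0.5868, 0.0843, 0.001], 0.76), ([0.5912, 0.0038, -0.0046], 0.75), ([0.6005, -0.079, -0.0003], 0.68)]
   full1 [([0.5977, -0.0779, -0.0006], 0.83), ([0.3877, 0.2623, 0.0027], 0.72)]
2 6.05 cam [0.496 0.227 0.503] ax [-0.29 -0.03 -0.96] 0.4907237
   lane0 []
   bail_grip [([0.4994, 0.1612, 0.0264], 0.72)]
   bail_hinge []
   rack [([0.5907, 0.0016, 0.005], 0.79)]
   empty1 [([0.5849, 0.0838, -0.0002], 0.69), ([0.5933, 0.0022, -0.0008], 0.57)]
   full1 [([0.6029, -0.0759, -0.0019], 0.86), ([0.3884, 0.2612, 0.0014], 0.59)]
3 6.6667 cam [0.527 0.205 0.502] ax [-0.3  -0.03 -0.95] 0.5273109
   lane0 [([0.598, -0.0784, 0.0015], 0.55)]
   bail_grip []
   bail_hinge []
   rack [([0.5936, 0.0039, 0.0019], 0.63)]
   empty1 [([0.5878, 0.085, 0.0007], 0.94), ([0.5924, 0.0042, -0.0019], 0.91), ([0.3194, 0.4216, 0.001], 0.53)]
   full1 [([0.3846, 0.2583, -0.0006], 0.95), ([0.5018, 0.1583, 0.0262], 0.45)]
4 8.8833 cam [ 0.576 -0.301  0.563] ax [-0.29 -0.03 -0.96] 0.58897394
   tub_in [([0.5112, -0.3301, 0.0046], 0.69), ([0.5011, 0.1612, 0.0247], 0.21)]
5 9.25 cam [ 0.555 -0.27   0.563] ax [-0.29 -0.03 -0.96] 0.5920398
   tub_in [([0.5116, -0.3293, 0.0044], 0.91), ([0.5928, 0.0008, 0.003], 0.45)]
```

```bash
python3 - <<'E'
from h import *
for i in range(6):
    f=np.load(f"w{i}.npz"); im,P=f["im"],f["P"]; hsv=cv2.cvtColor(im,cv2.COLOR_BGR2HSV).astype(int); H,S,V=hsv[...,0],hsv[...,1],hsv[...,2]
    X,Y,Z=P[...,0],P[...,1],P[...,2]; b=(X>.35)&(X<.9)
    print(i,'bench z',np.median(Z[(abs(Z)<.02)&b]).round(4))
    roof=(abs(Z-.05)<.004)&(X>.5)&(X<.75)&(abs(Y)<.18)&(S<60)&(V>80)
    if i<4 and roof.sum()>300: print('  roof',rect(P,cv2.erode(roof.astype(np.uint8),np.ones((3,3)))>0),np.median(Z[roof]).round(4))
    c=(abs(Z-.038)<.006)&(abs(X-.388)<.09)&(abs(Y-.262)<.09)
    if c.sum()>300: print('  full1 lid',rect(P,cv2.erode(c.astype(np.uint8),np.ones((3,3)))>0),np.median(Z[c]).round(4))
    c=(Z>.055)&(Z<.075)&(abs(X-.388)<.09)&(abs(Y-.262)<.09)
    if c.sum()>20: print('  full1 rib',rect(P,c),np.median(Z[c]).round(4))
    c=(Z>.058)&(Z<.075)&(X<.62)&(X>.48)&(abs(Y)<.13)
    n,l,st,ce=cv2.connectedComponentsWithStats(c.astype(np.uint8))
    for j in range(1,n):
        if st[j,4]>25: print('  rib',rect(P,l==j),np.median(Z[l==j]).round(4), 'H',np.median(H[l==j]))
    red=((H<6)|(H>174))&(S>150)&(V>90)&(abs(Y-.16)<.05)&(abs(X-.49)<.06)&(Z<.06)&(Z>.01)
    if red.sum()>20: print('  red',rect(P,red),P[red].mean(0).round(4),np.percentile(Z[red],95).round(4))
    blue=(H>100)&(H<130)&(S>120)&(abs(X-.51)<.2)&(abs(Y+.33)<.2)
    if blue.sum()>2000: print('  tub',rect(P,blue&(Z>.024)&(Z<.045)),'floor',np.median(Z[blue&(Z<.015)]).round(4),rect(P,blue&(Z<.012)),'rimz',np.percentile(Z[blue],98).round(4))
E
```

```text
0 bench z 0.0
  roof (array([6.244e-01, 2.000e-04]), array([258.4,  80.8]), np.float64(-1.4749), 12477) 0.0498
  full1 lid (array([0.3911, 0.2604]), array([125.9,  64.6]), np.float64(0.3553), 2948) 0.0377
  full1 rib (array([0.3474, 0.246 ]), array([30.1, 13.8]), np.float64(0.3194), 243) 0.0648
  rib (array([0.5396, 0.079 ]), array([29.2, 12. ]), np.float64(0.0965), 234) 0.0656 H 10.0
  rib (array([ 0.5475, -0.0014]), array([29.1, 11.8]), np.float64(0.0987), 223) 0.0657 H 10.0
  rib (array([ 0.553 , -0.0819]), array([29.5, 12.3]), np.float64(0.0655), 238) 0.0659 H 67.0
  red (array([0.4962, 0.1603]), array([48.2, 13. ]), np.float64(-1.4731), 314) [0.4961 0.1606 0.0314] 0.0337
  tub (array([ 0.5111, -0.3287]), array([202.8, 159.2]), np.float64(1.0858), 2487) floor 0.0042 (array([ 0.5044, -0.3408]), array([230.5, 157.9]), np.float64(1.0846), 12116) rimz 0.0355
1 bench z 0.0
  roof (array([0.6163, 0.0098]), array([259.3,  67.5]), np.float64(-1.4741), 10459) 0.0499
  full1 lid (array([0.3907, 0.2609]), array([126.3,  64.4]), np.float64(0.3462), 3045) 0.0378
  full1 rib (array([0.3474, 0.
[... 2472 characters left out ...]
), 1279) floor 0.0039 (array([ 0.5114, -0.329 ]), array([193.3, 152.7]), np.float64(1.085), 11990) rimz 0.0353
5 bench z 0.0001
  rib (array([0.5393, 0.0788]), array([29.5, 14.6]), np.float64(0.1117), 291) 0.0651 H 10.0
  rib (array([ 0.5473, -0.0018]), array([29.4, 13.7]), np.float64(0.0069), 266) 0.0652 H 11.0
  rib (array([ 0.5529, -0.0825]), array([28.5, 12.8]), np.float64(0.0931), 244) 0.0656 H 67.0
  red (array([0.4961, 0.1595]), array([48.8, 13. ]), np.float64(-1.4673), 315) [0.496  0.1602 0.0312] 0.0331
  tub (array([ 0.511, -0.329]), array([198.8, 158.6]), np.float64(1.0834), 1365) floor 0.0039 (array([ 0.5062, -0.3339]), array([206.4, 157.8]), np.float64(1.0852), 12301) rimz 0.0353
```

View pics/w1.png

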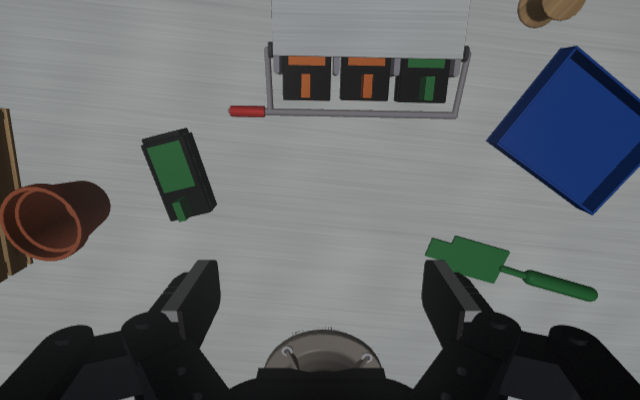

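The tub (centre (0.511,-0.329), x-axis yaw -0.486, floor 4 mm) and the ribs (tops at 66 mm, 81 mm apart) match the given sizes. Rack yaw is 0.097. The picture shows the sleeve at (247,111), the ribs at (305,87), (367,85) and (428,88), and full1 at (178,172). Now I'll swing the bail.

```bash
cat >> h.py <<'E'
O=np.array([0.593,0.0032]); YR=0.097
def rk(x,y,z):
    c,s=np.cos(YR),np.sin(YR); return np.array([O[0]+c*x-s*y,O[1]+s*x+c*y,z])
def st(*a):
    s=monitor.get_state(); print(*a,'t',round(s["time"],1),'tcp',s["tcp_pos"].round(4),'op',round(s["opening"],4),'F',s["force"].round(1),'gf',round(s["gripper_force"],1)); return s
A0=np.arctan2(-.0225,.080)
def sleeve(th,y=.168): a=A0+th; return rk(-.005-.083*np.cos(a),y,.045+.083*np.sin(a)-.019)
def byaw():
    best=None
    for y in (YR+np.pi/2,YR-np.pi/2):
        j=kinematics.inverse_kinematics(sleeve(0),q(y))
        if j is not None:
            print(y,np.round(j,2))
            if best is None or abs(j[6])<best[1]: best=(y,abs(j[6]))
    return best[0]
E
python3 - <<'E'
from h import *
y=byaw()
p=sleeve(0)+[0.003,0,0]
env.reach(p+[0,0,.12],q(y)); env.grip(.05,25); 
print(env.movel(p+[0,0,.001],.12,stop_force=15)); st('down')
env.grip(0.0,25); s=st('closed')
if 0.012<s["opening"]<.022:
    for th in np.arange(.2,2.51,.2): 
        env.movel(sleeve(th),.12)
        if th in (.2,): st(th)
    st('open')
    env.grip(.06); p=np.array(monitor.get_state()["tcp_pos"]); env.movel(p+[0,0,.09],.15)
    env.reach((0.46,0.05,0.40),q(YR))
    im,d,C=snap("wrist","open.png"); np.savez("open.npz",im=im,P=cloud(d,C)); st()
E
```

```text
1.6677963267948965 [ 0.31  0.8  -0.98  2.03  0.93  0.84 -1.13]
-1.4737963267948966 [-0.93  0.67  0.63  2.11 -0.72  0.59 -2.81]
False
down t 12.8 tcp [0.4957 0.1625 0.0051] op 0.0497 F [-0.4  0.4  0.5] gf 0.0
closed t 13.2 tcp [0.4954 0.1622 0.0048] op 0.0151 F [-0.5 -0.1  0.3] gf 25.3
0.2 t 13.5 tcp [0.4929 0.162  0.0212] op 0.0153 F [ 8.7  0.2 -1.3] gf 26.1
open t 16.7 tcp [0.6159 0.173  0.0965] op 0.015 F [ 2.1 -5.8  1.1] gf 27.4
t 19.1 tcp [0.4601 0.0498 0.3991] op 0.0598 F [ 0.1 -0.1 -0.8] gf 0.0
```

View pics/open.png

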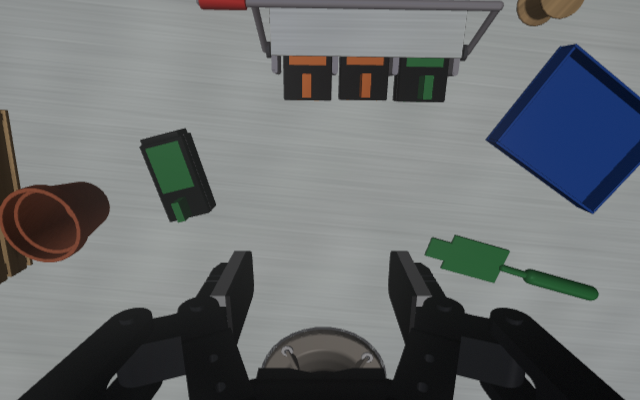

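```bash
python3 - <<'E'
from h import *
# rack frame profile of roof & walls from depth
P=np.load("open.npz")["P"]; c,s=np.cos(YR),np.sin(YR)
r=(P[...,:2]-O); rx=c*r[...,0]+s*r[...,1]; ry=-s*r[...,0]+c*r[...,1]; Z=P[...,2]
m=(abs(Z-.05)<.003)&(abs(ry)<.11)&(rx>-.03)&(rx<.09)
for y in (-.1,-.04,.04,.1):
    k=m&(abs(ry-y)<.015); print('roof front x',y,np.sort(rx[k])[:15].round(4)[5])
m=(Z>.039)&(Z<.056)&(rx>-.036)&(rx<-.016)&(abs(ry)<.14)
h,e=np.histogram(ry[m],np.arange(-.14,.141,.002)); print([(round(a*1000),int(n)) for a,n in zip(e,h) if n>3], np.percentile(Z[m],[5,50,95]).round(4))
for l,y in ((0,-.081),(1,0),(2,.081)):
    k=(Z>.06)&(Z<.07)&(abs(ry-y)<.02)&(rx<-.02)&(rx>-.08); print(l,'rib',rx[k].min().round(4),rx[k].max().round(4),ry[k].min().round(4),ry[k].max().round(4))
E
```

```text
roof front x -0.1 -0.011
roof front x -0.04 -0.01
roof front x 0.04 -0.0089
roof front x 0.1 -0.0077
[(-126, 14), (-124, 21), (-122, 21), (-120, 25), (-118, 9), (-110, 4), (-108, 4), (-104, 8), (-102, 4), (-100, 6), (-84, 6), (-76, 11), (-74, 8), (-72, 4), (-70, 4), (-62, 4), (-60, 5), (-56, 7), (-54, 6), (-52, 4), (-46, 6), (-44, 19), (-42, 20), (-40, 19), (-38, 15), (-30, 7), (-28, 4), (-26, 4), (-22, 6), (-18, 4), (-12, 5), (2, 4), (4, 8), (6, 5), (8, 4), (10, 4), (12, 7), (20, 5), (24, 7), (36, 15), (38, 18), (40, 15), (42, 20), (54, 8), (70, 4), (74, 4), (82, 4), (90, 5), (98, 5), (116, 10), (118, 20), (120, 13), (122, 17), (124, 7)] [0.0391 0.0407 0.0451]
0 rib -0.0626 -0.034 -0.0869 -0.0746
1 rib -0.0601 -0.0317 -0.0061 0.006
2 rib -0.0602 -0.0317 0.0711 0.083
```

The bail is open (bar lying back over the roof, y≈5 px), and the lanes match my rack frame to within 1 mm. Now the first empty, from lane1.

```bash
cat >> h.py <<'E'
TC=np.array([0.511,-0.329]); TY=-0.486; ZG=.043
def tb(x,y,z):
    c,s=np.cos(TY),np.sin(TY); return np.array([TC[0]+c*x-s*y,TC[1]+s*x+c*y,z])
def pick(p,yaw):
    p=np.array([p[0],p[1],ZG])
    env.reach(p+[0,0,.08],q(yaw)); env.grip(.045,70)
    if env.movel(p,.12,stop_force=12): st('hit going down')
    env.grip(0,70); s=st('picked'); assert .008<s["opening"]<.017
def held():
    s=monitor.get_state(); return .008<s["opening"]<.017 and s["gripper_force"]>20
def empty_to_tub(lx,ly,ty):
    pick(rk(lx,ly,0),YR)
    print('pull',env.movel(rk(lx-.108,ly,ZG),.10,stop_force=40)); env.movel(rk(lx-.108,ly,.16),.15); st('lifted'); assert held()
    env.reach(tb(-.046,ty,.16),q(TY)); st('over tub'); assert held()
    im,d,C=snap("wrist","tubcarry%d.png"%(ty*1000))
    print('touch',env.movel(tb(-.046,ty,ZG+.0045),.08,stop_force=8)); st('placed')
    env.grip(.045); env.movel(tb(-.046,ty,.16),.2)
def look(p,name,yaw=YR):
    env.reach(p,q(yaw)); im,d,C=snap("wrist",name+".png"); P=cloud(d,C); np.savez(name+".npz",im=im,P=P); st(name); return im,P
E
python3 - <<'E'
from h import *
for x in (-.154,):
  for y in (0,.077): print(kinematics.inverse_kinematics(rk(x,y,ZG),q(YR)) is not None,kinematics.inverse_kinematics(rk(x,y,.16),q(YR)) is not None)
empty_to_tub(-.046,0,-.045)
E
```

```text
True True
True True
picked t 21.8 tcp [ 0.5478 -0.0013  0.0438] op 0.0106 F [-1.7 -0.9  6.6] gf 69.8
pull False
lifted t 23.9 tcp [ 0.4385 -0.0121  0.1589] op 0.0106 F [-0.1  0.4 -1.7] gf 68.8
over tub t 25.2 tcp [ 0.4503 -0.3448  0.1602] op 0.0106 F [ 0.4 -0.5 -1.8] gf 68.7
touch True
placed t 26.6 tcp [ 0.4492 -0.3472  0.0478] op 0.0106 F [ 0.1 -0.1  5.3] gf 69.8
```

```bash
python3 - <<'E'
from h import *
import h; h.ZG=.044
empty_to_tub(-.046,.077,.045)
im,P=look((0.49,-0.25,.42),"tub2"); Z=P[...,2]
c,s=np.cos(TY),np.sin(TY); r=P[...,:2]-TC; tx=c*r[...,0]+s*r[...,1]; ty=-s*r[...,0]+c*r[...,1]
inn=(abs(tx)<.075)&(abs(ty)<.095)
for sg in (-1,1):
    m=inn&(abs(Z-.042)<.006)&(ty*sg>0); print('lid',rect(P,m),np.percentile(Z[m],[2,50,98]).round(4),'t',tx[m].min(),tx[m].max(),ty[m].min(),ty[m].max())
im,P=look((0.45,0.1,.40),"lanes"); Z=P[...,2]
m=(abs(Z-.038)<.006)&(abs(P[...,0]-.388)<.1)&(abs(P[...,1]-.262)<.1); print('full1 lid',rect(P,m)) 
m=(Z>.055)&(Z<.075)&(abs(P[...,0]-.388)<.1)&(abs(P[...,1]-.262)<.1); print('rib',rect(P,m))
O0=O;c,s=np.cos(YR),np.sin(YR); r=P[...,:2]-O; rx=c*r[...,0]+s*r[...,1]; ry=-s*r[...,0]+c*r[...,1]
for yc in (-.0405,.0405,.1215):
  for a,b in ((-.034,-.026),(-.026,-.016)):
    m=(Z>.03)&(Z<.056)&(rx>a)&(rx<b)&(abs(ry-yc)<.012); print('wall',yc,a,ry[m].mean().round(4),np.percentile(ry[m],[5,95]).round(4),int(m.sum()))
m=(abs(Z-.05)<.003)&(rx>-.03)&(rx<.03)
pts=[(y,np.percentile(rx[m&(abs(ry-y)<.004)],1)) for y in np.arange(-.11,.111,.01) if (m&(abs(ry-y)<.004)).sum()>20]
print('roof edge fit',np.polyfit(*zip(*pts),1))
m=(Z<.03)&(rx>-.12)&(rx<-.0)&(ry>-.03)&(ry<.11); print('floor min',Z[m].min(),(m&(Z>.01)).sum())
E
```

```text
picked t 30.8 tcp [0.5401 0.0761 0.0447] op 0.0104 F [-1.3  2.4  6. ] gf 71.3
pull False
lifted t 33.0 tcp [0.4313 0.0642 0.159 ] op 0.0105 F [ 0.5 -0.4 -1.1] gf 70.4
over tub t 34.2 tcp [ 0.4919 -0.2652  0.1602] op 0.0104 F [ 0.2  0.9 -1.3] gf 70.4
touch True
placed t 35.7 tcp [ 0.4912 -0.2675  0.0487] op 0.0102 F [-0.2  0.9  6.7] gf 71.4
tub2 t 37.9 tcp [ 0.4892 -0.2506  0.4178] op 0.0451 F [-0.9 -0.2 -0.1] gf 0.0
lid (array([ 0.4898, -0.3683]), array([129.8,  66.8]), np.float64(-0.4949), 3543) [0.0393 0.0421 0.0443] t -0.06551603689894886 0.06442533627629551 -0.07837963205370173 -0.011472088395614422
lid (array([ 0.5311, -0.2886]), array([130.1,  66.1]), np.float64(-0.4847), 3881) [0.0395 0.042  0.0441] t -0.06611679230258735 0.06396649121712471 0.011967326427731476 0.07812253440133218
lanes t 39.2 tcp [0.4508 0.0983 0.3999] op 0.0449 F [ 0.1 -0.1 -0.5] gf 0.0
full1 lid (array([0.3903, 0.2616]), array([129.9,  66.8]), np.float64(0.3419), 3527)
rib (array([0.3471, 0.246 ]), array([30.1, 12.8]), np.float64(0.3268), 218)
wall -0.0405 -0.034 -0.0444 [-0.0517 -0.037 ] 73
wall -0.0405 -0.026 -0.0431 [-0.0519 -0.0367] 106
wall 0.0405 -0.034 0.0409 [0.0374 0.044 ] 27
wall 0.0405 -0.026 0.0408 [0.0362 0.0442] 62
wall 0.1215 -0.034 0.1209 [0.1178 0.1244] 20
wall 0.1215 -0.026 0.121 [0.1177 0.1244] 48
roof edge fit [ 0.01307234 -0.00935394]
floor min -0.0036568376783517277 31
```

View pics/lanes.png

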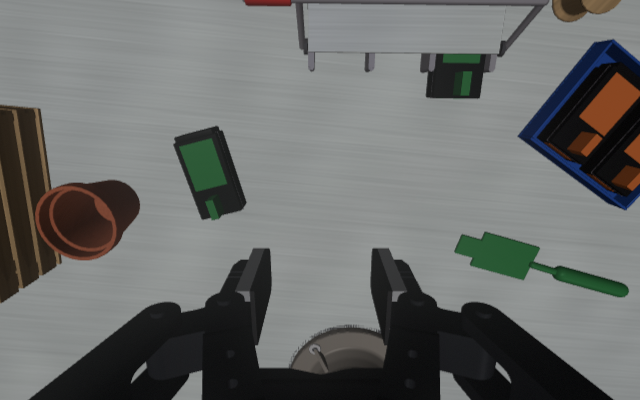

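Both empties lie flat in the tub (right side of the picture, orange lids at (605,105) and (635,150)). Lanes 1 and 2 are empty and full1 hasn't moved (rib at (212,209)). Next I insert it in lane2.

```bash
sed -i 's/^ZG=.*//; s/ZG=.043/ZG=.044/; s/YR=0.097/YR=0.092/' h.py; python3 - <<'E'
from h import *
f=.342; C=np.array([.3905,.2615]); off=-.041
g=C+off*np.array([np.cos(f),np.sin(f)])
pick(g,f); p=np.array(monitor.get_state()["tcp_pos"])
env.movel(p+[0.01,0,.06],.12); st('lift'); assert held()
y0=.0812
env.reach(rk(off-.110,y0,ZG+.06),q(YR)); assert held()
im,P=snap("wrist","pre.png")[:2]; 
print('down',env.movel(rk(off-.110,y0,ZG+.0005),.08,stop_force=6)); st('down'); 
z=monitor.get_state()["tcp_pos"][2]
print('in',env.movel(rk(off-.03,y0,z),.06,stop_force=15)); s=st('in')
if held():
    print('home',env.movel(rk(off+.010,y0,z),.04,stop_force=12)); st('home')
E
```

```text
picked t 41.9 tcp [0.3523 0.2481 0.0446] op 0.0106 F [-0.5 -0.2  6.4] gf 69.0
lift t 42.6 tcp [0.362  0.2474 0.104 ] op 0.0104 F [-0.9  0.1 -2.6] gf 68.2
down True
down t 44.1 tcp [0.4342 0.0705 0.0446] op 0.0103 F [-1.2 -0.2  6. ] gf 69.4
in True
in t 44.4 tcp [0.4341 0.0705 0.0446] op 0.0109 F [-0.6  0.3  6.3] gf 69.2
home True
home t 44.9 tcp [0.4341 0.0704 0.0446] op 0.0103 F [-1.1 -1.   4.6] gf 69.2
```

```bash
python3 - <<'E'
from h import *
im,d,C=snap("wrist","stuck.png"); st()
s,d,C=snap("scene"); cv2.imwrite("pics/stuck_s.png",cv2.resize(s[90:290,200:440],None,fx=3,fy=3))
E
```

```text
t 44.9 tcp [0.4341 0.0705 0.0446] op 0.0107 F [-0.7 -0.   4.5] gf 69.2
```

View pics/stuck.png

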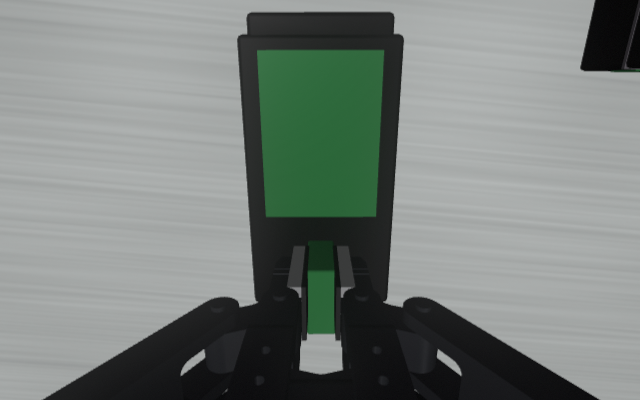

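View pics/stuck_s.png

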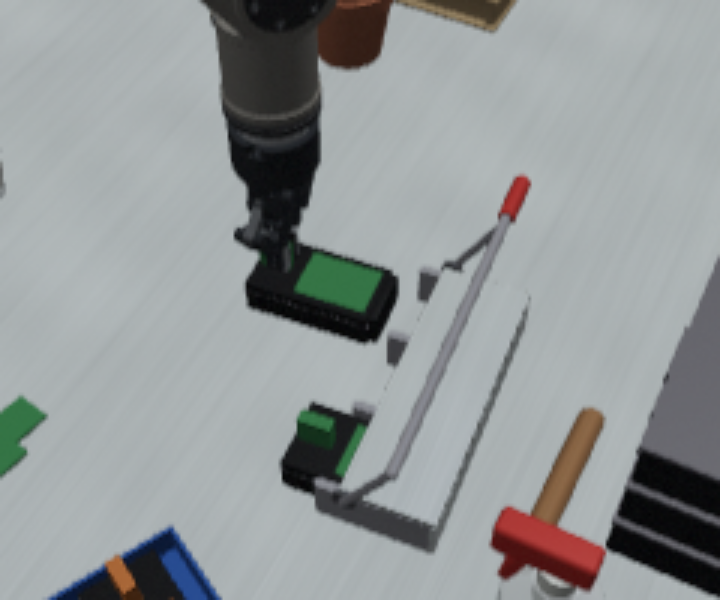

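The picture shows the cassette square in the gripper (rib (320,290)), free in front of lane2 with nothing blocking it. So the stop came from friction with it pressed onto the bench. I'll unload it by 1 mm and slide again.

```bash
python3 - <<'E'
from h import *
off=-.041; y0=.0812
p=np.array(monitor.get_state()["tcp_pos"]); env.movel(p+[0,0,.0015],.02); st('up')
z=p[2]+.0012
for x in (-.09,-.07,-.05,-.03,-.01):
    r=env.movel(rk(off+x,y0,z),.05,stop_force=25); s=st(x,r)
    if r or not held(): break
else:
    print('home',env.movel(rk(off+.010,y0,z),.03,stop_force=15)); st('home')
E
```

```text
up t 45.2 tcp [0.4341 0.0706 0.046 ] op 0.0103 F [ 0.1 -0.2 -1.8] gf 68.3
-0.09 False t 45.8 tcp [0.4552 0.0721 0.0457] op 0.0105 F [ 0.1 -0.  -1.3] gf 68.3
-0.07 False t 46.4 tcp [0.4751 0.0739 0.0457] op 0.0104 F [ 0.5 -0.2 -1. ] gf 68.3
-0.05 False t 46.9 tcp [0.4951 0.0757 0.0457] op 0.01 F [ 0.1 -0.2 -0.9] gf 68.3
-0.03 False t 47.5 tcp [0.515  0.0776 0.0457] op 0.0108 F [-0.6  0.4 -1.3] gf 68.3
-0.01 False t 48.0 tcp [0.5349 0.0795 0.0457] op 0.0108 F [ 0.6  0.1 -1.3] gf 68.3
home True
home t 48.6 tcp [0.5487 0.0809 0.0452] op 0.0105 F [-2.4 -0.9  5.3] gf 69.1
```

```bash
python3 - <<'E'
from h import *
p=np.array(monitor.get_state()["tcp_pos"]); env.grip(.045); env.movel(p+[0,0,.1],.2)
for i,v in enumerate(((0.45,0.0,.40),(0.47,0.03,.38))):
    im,P=look(v,f"in{i}"); Z=P[...,2]
    c,s=np.cos(YR),np.sin(YR); r=P[...,:2]-O; rx=c*r[...,0]+s*r[...,1]; ry=-s*r[...,0]+c*r[...,1]
    for y in (-.081,.081):
        k=(Z>.06)&(Z<.075)&(abs(ry-y)<.02)&(rx<-.02)&(rx>-.08); l=(abs(Z-.038)<.004)&(abs(ry-y)<.031)&(rx<-.04)&(rx>-.1)
        print(y,'rib',rx[k].min().round(4),rx[k].max().round(4),ry[k].mean().round(4),np.median(Z[k]).round(4),'end',np.percentile(rx[l],1).round(4), 'lid z',np.percentile(Z[l],[5,50,95]).round(4))
    m=(abs(Z-.05)<.003)&(rx>-.03)&(rx<.03)
    pts=[(y,np.percentile(rx[m&(abs(ry-y)<.004)],1)) for y in np.arange(-.11,.111,.01) if (m&(abs(ry-y)<.004)).sum()>20]
    print('roof edge fit',np.polyfit(*zip(*pts),1))
E
```

```text
in0 t 50.8 tcp [ 4.498e-01 -4.000e-04  3.989e-01] op 0.0448 F [0.4 0.3 0.7] gf 0.0
-0.081 rib -0.063 -0.0338 -0.0808 0.0659 end -0.0667 lid z [0.0364 0.0378 0.0394]
0.081 rib -0.0579 -0.0288 0.0805 0.0656 end -0.0614 lid z [0.0362 0.0378 0.0394]
roof edge fit [ 0.00770622 -0.00929896]
in1 t 51.1 tcp [0.4698 0.0304 0.3791] op 0.0452 F [-0.2 -0.2  0.4] gf 0.0
-0.081 rib -0.0622 -0.0333 -0.0805 0.0657 end -0.067 lid z [0.0364 0.0379 0.0396]
0.081 rib -0.0579 -0.028 0.0808 0.0658 end -0.0614 lid z [0.0362 0.0379 0.0393]
roof edge fit [ 0.00892912 -0.0092782 ]
```

View pics/in0.png

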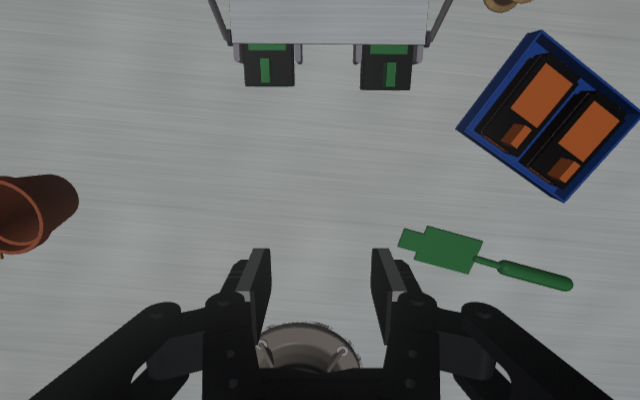

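Full1 is home in lane2 (rib (265,70)). Full3 (rib (390,72)) sits about 4 mm short of home, within tolerance, so I'll nudge it home for margin and then shut the bail.

```bash
sed -i 's/^O=np.array(\[0.593,/O=np.array([0.596,/' h.py; python3 - <<'E'
from h import *
pick(rk(-.051,-.0807,0),YR); p=np.array(monitor.get_state()["tcp_pos"])
print('nudge',env.movel(p+[.009,.0008,.0008],.03,stop_force=15)); st()
env.grip(.045); p=np.array(monitor.get_state()["tcp_pos"]); env.movel(p+[0,0,.14],.2)
by=YR+np.pi/2
b=np.array([0.6159,0.173,0.0965])
env.reach(b+[-.05,.0,.12],q(by)); env.reach(b+[0,0,.1],q(by)); env.grip(.055,25)
print('down',env.movel(b,.12,stop_force=12)); env.grip(0,25); s=st('grip')
if .012<s["opening"]<.022:
    d=s["tcp_pos"]-sleeve(2.4); print('offset',d.round(4))
    for th in np.arange(2.2,-.01,-.2):
        env.movel(sleeve(max(th,0)),.12)
    st('th0')
    p=np.array(monitor.get_state()["tcp_pos"]); print('press',env.movel(p+[0,0,-.004],.02,stop_force=12)); st('shut')
E
```

```text
picked t 53.7 tcp [ 0.5532 -0.0819  0.0449] op 0.0103 F [-1.2 -0.9  6.7] gf 70.1
nudge True
t 54.0 tcp [ 0.557  -0.0815  0.0449] op 0.0108 F [-1.7 -1.   4.9] gf 70.0
down False
grip t 58.3 tcp [0.6162 0.1731 0.097 ] op 0.0152 F [0.2 0.9 2.7] gf 24.9
offset [-0.003  -0.001   0.0005]
th0 t 61.8 tcp [0.495  0.1628 0.003 ] op 0.0155 F [-2.2  3.7 -1.2] gf 27.5
press True
shut t 62.1 tcp [4.956e-01 1.629e-01 4.000e-04] op 0.0153 F [-0.5 -0.7  6.6] gf 30.0
```

```bash
python3 - <<'E'
from h import *
env.grip(.05); p=np.array(monitor.get_state()["tcp_pos"]); env.movel(p+[0,0,.15],.2)
for i,v in enumerate(((0.48,0.0,.40),(0.46,0.05,.40))):
    im,P=look(v,f"fin{i}"); Z=P[...,2]; X,Y=P[...,0],P[...,1]
    hsv=cv2.cvtColor(im,cv2.COLOR_BGR2HSV).astype(int); H,S,V=hsv[...,0],hsv[...,1],hsv[...,2]
    red=((H<6)|(H>174))&(S>150)&(V>90)&(abs(Y-.16)<.05)&(abs(X-.49)<.06)&(Z<.06)&(Z>.01)
    print('red',rect(P,red),P[red].mean(0).round(4),np.percentile(Z[red],95).round(4))
    c,s=np.cos(YR),np.sin(YR); r=P[...,:2]-O; rx=c*r[...,0]+s*r[...,1]; ry=-s*r[...,0]+c*r[...,1]
    for y in (-.081,.081):
        k=(Z>.06)&(Z<.075)&(abs(ry-y)<.02)&(rx<-.02)&(rx>-.08); print(y,'rib',rx[k].min().round(4),rx[k].max().round(4),ry[k].mean().round(4),np.median(Z[k]).round(4))
    c,s=np.cos(TY),np.sin(TY); r=P[...,:2]-TC; tx=c*r[...,0]+s*r[...,1]; ty=-s*r[...,0]+c*r[...,1]
    for sg in (-1,1):
        m=(abs(tx)<.075)&(abs(ty)<.095)&(abs(Z-.042)<.006)&(ty*sg>0); print('tub lid',rect(P,m),np.median(Z[m]).round(4))
E
```

```text
fin0 t 64.6 tcp [4.795e-01 2.000e-04 3.986e-01] op 0.0499 F [ 0.6 -0.2  0.1] gf 0.0
red (array([0.4958, 0.1603]), array([48.1, 13.3]), np.float64(-1.4783), 318) [0.4963 0.1599 0.0303] 0.0325
-0.081 rib -0.0615 -0.0325 -0.0808 0.0658
0.081 rib -0.0605 -0.0316 0.0807 0.0657
tub lid (array([ 0.49  , -0.3772]), array([139.1,  84.6]), np.float64(-0.4829), 3720) 0.0422
tub lid (array([ 0.5311, -0.288 ]), array([129.9,  67. ]), np.float64(-0.4887), 4042) 0.0422
fin1 t 65.0 tcp [0.4596 0.0507 0.3994] op 0.0502 F [0.3 0.  0.2] gf 0.0
red (array([0.4959, 0.1605]), array([48.4, 12.8]), np.float64(-1.471), 329) [0.4962 0.1599 0.0303] 0.0324
-0.081 rib -0.0609 -0.0323 -0.0804 0.0658
0.081 rib -0.0605 -0.0308 0.0813 0.0658
tub lid (array([ 0.482 , -0.3733]), array([138.7,  84.4]), np.float64(-0.4868), 3348) 0.0422
tub lid (array([ 0.5309, -0.2883]), array([130.2,  67.9]), np.float64(-0.4874), 4138) 0.0422
```

View pics/fin1.png

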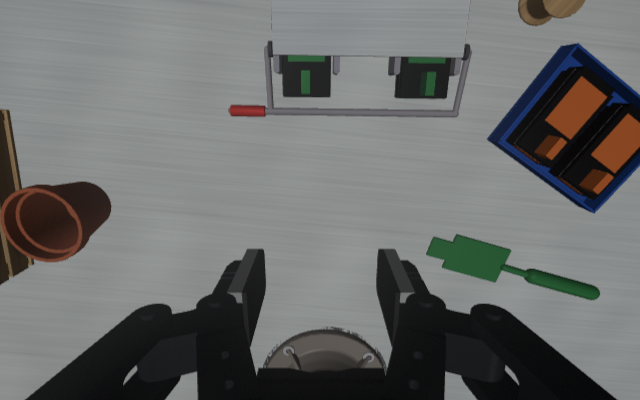

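The bail is down (sleeve (247,110), 1 mm lower than at the start). The green cassettes are home in lanes 2 and 0, and both orange ones are flat in the tub. I'm handing in.

```bash
python3 -c "
from h import *
print(env.job_done()); st()"
```

```text
the job is handed in; nothing more can be done
None
the job is handed in; nothing more can be done
```

The job is handed in at about 65 s on the robot clock; the last pictures showed both used-up cassettes flat in the tub, both full ones home in lanes 0 and 2 and the bail fully down, but no verdict came back.

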